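# Open the capsule box by its hidden catch

### The job

The drawer of the wooden capsule box is locked by a hidden catch: one of the look-alike tiles in the sunk strip on top of the box. Feel along the strip with gentle fingertip presses until a tile gives and the drawer springs out, then put the closed fingers down behind the drawer's front and draw it fully open. Grasp and lift nothing, use no great force, and leave everything else standing where it is.

Things in the scene. Friction and masses are not known exactly. Their poses are not given: they have to be found in the camera images.
- capsule_box: wooden coffee-capsule box with one drawer, fixed to the table, 180 deep (x) x 300 wide (y), top at 100 mm. Origin: centre of its underside. x points from the drawer's front to the back, y to the left, z up. A strip of flush, look-alike wooden tiles, 132 long (y) x 46 mm wide (x), is sunk 3 mm into the middle of the top
- strip_mid (a point): middle of the sunk strip's surface, 97 mm above the table; fixed on the box, it does not tell where the catch is. The catch is one tile, 38 mm long (y) and as wide as the strip, centred on box x = 0 anywhere up to 40 mm left or right of this point; the other tiles are rigid
- catch (a joint): how far the catch is pressed, m: 0 flush with the strip, 0.006 at its stop. Sprung: 2 N to start, about 5 N at the stop; returns when let go. It gives only if the fingertip stands wholly on it, not on a neighbour too. Past 0.0035 it frees the drawer; hold it in till the drawer is out (under 1 s)
- drawer (a joint): how far the drawer is out along the box's -x, m: 0 shut and latched, 0.110 fully open (stop). Once freed, a spring pushes it out to about 0.055; from there it must be drawn (1 to 3 N) and stays where it is left
- drawer_lip (a point): middle of the top inner edge of the drawer's front panel, 98 mm above the table and 90 mm in front of the box's middle when shut; moves with the drawer. The panel is 16 mm thick, 298 wide, 92 tall, no handle. Sprung out, it leaves a gap of about 55 mm behind it, free down to the drawer's floor (12 mm above the table); capsules (27 mm tall) are fixed from 90 mm behind the panel
- mug_1: large mug with a diamond pattern, 78x110x90 mm, left of the box; loose bystander, leave alone. Origin: centre of its underside
- mill_1: dark wooden pepper mill, 58 mm across, 150 mm tall, right of the box; loose bystander, leave alone. Origin: centre of its underside
- spice_paprika: spice jar with a ribbed red lid, 43 mm across, 98 mm tall, right of the box; loose bystander, leave alone. Origin: centre of its underside
- mug_3: small white cup, 63x92x51 mm, right front; loose bystander, leave alone. Origin: centre of its underside
- capsule_1: red coffee capsule, 52 mm across, 27 mm tall, standing on the box's top in its rear left corner; loose bystander, leave alone. Origin: centre of its underside

How it is judged:
By the outcome, as a careful person would: the job done as asked, in the order asked, and still so for the second after the job is handed in, with the robot touching nothing.
It also fails if it takes over 61 s, if anything falls off the work surface, if the arm or the gripper's body presses on something with over 40 N, if the wrist force passes 120 N, or if a joint passes its speed limit or range.

### The arm

A 6-joint arm with a two-finger parallel gripper is mounted at the origin on a cart in front of the work surface, level with it; the furniture and walls round the work are solid. World frame = base frame: x ahead of the robot, y to its left, z up, the work surface at z = 0. Lengths are in m, angles in rad, forces in N, time in s.
With the tool pointing down it reaches from about 0.275 to 1 m from the base axis. Payload 8.4 kg.
Tool frame: the origin (TCP) lies midway between the tips of the shut fingers; the grasp point (between the pads) lies 19 mm behind it (manip.grasp_offset is the distance from the TCP to the grasp point, in m); z points along the fingers, y is the line along which they close (so a half turn about z gives the same grasp; the last joint's range is limited). The gripper opens to 85 mm and grips with 20 to 120 N. Pads are 22 mm wide; open, the fingers measure 114 mm over their backs; the gripper's body (76 mm by 85 mm) begins 54 mm behind the grasp point. The pads swing forward as they close: fully open they stand 13 mm farther back than shut.
Start: joints at [-1.188, 0.353, 1.633, -0, 1.155, -0.002], TCP at [0.235, -0.579, 0.231] pointing down, gripper open.
Joint ranges: [-2.63, 2.63], [-0.92, 2.1], [0.06, 2.66], [-1.3, 4.44], [0, 2.69], [-3.02, 3.02]. Speed limits (rad/s): [2.22, 2.22, 2.79, 3.14, 3.14, 3.14].

### API

Orientations are given as a 3x3 rotation matrix whose columns are the frame's x, y, z axes.
In Python, from station import manip, effector, kin, cams, ticket, search_frame, silhouettes, tip_of, telemetry gives the robot as it stands. The module is installed in compiled form; this text tells all that it offers. Calls block until the motion is done:
- manip.move_to(position, orientation): joint-space move of the TCP to a pose.
- manip.move_linear(position, frame=None, max_speed=0.15, stop_force=None): straight line of the TCP; frame=None keeps the orientation; max_speed is the mean speed in m/s. With stop_force (N) it stops when the force on the tool has changed by that much, and returns True; else False.
- manip.move_j(angles): joint-space move.
- effector.gripper_to(opening, newtons=None): finger opening in m; newtons is the grip in N (None keeps the last); returns when the fingers have stopped.
- manip.hold(seconds).
- kin.ik(position, orientation): joint angles nearest the present ones, or None.
- cams.camera(name): name is "scene" or "top" or "wrist"; returns a dict with "color" (480x640x3 uint8, red, green, blue), "fx", "fy", "cx", "cy" (pixels), "origin" and "rotation" of the camera in the world. Camera axes: x right, y up, looking along -z (the intrinsics and any distortion apply to the point x, -y, -z); pixel columns grow to the right and rows downward; lengths in m; the calibration is good to about 2 mm. A picture is of the moment at which its call begins. There is no depth.
A pose or a line that the arm cannot do raises manip.IKError and nothing moves.
- ticket.finish_job(): hands the job in; it is judged then, once.
Trained networks look in the newest picture that a camera, given by its name, has taken for a name from the list of things; names that differ only in an ending like _2 or _b are one class to them, and where a whole thing is asked for, a point or a joint stands for the part that bears it (a point fixed in the world has none). Each returns a list of dicts, best first, with "confidence" (0 to 1); they miss things now and then, are a little off and sometimes report something else, mostly with a low value. They report only what shows in the picture. A call takes as long as a camera call.
- search_frame(camera, target): "location" ([x, y, z] in m, in world coordinates, good to about 4 mm: the middle of the surface that is visible of it).
- silhouettes(camera, target): "region" (480x640 bool, what is visible of it).
- tip_of(camera, target): "location" ([x, y, z] in m, in world coordinates, good to about 4 mm: a listed point, or the origin of a listed thing).
Readings, each from a call of its own:
- telemetry.read_clock(): time.
- telemetry.read_q(): joint angles.
- telemetry.read_qvel(): joint speeds.
- telemetry.read_joint_efforts(): joint torques, N m.
- telemetry.read_ee_pos(): TCP position.
- telemetry.read_ee_rot(): TCP orientation.
- telemetry.read_force(): force on the tool from outside, world axes, zero at the start.
- telemetry.read_torque(): the same for the moment, N m.
- telemetry.read_gripper_width(): finger opening in m.
- telemetry.read_grip_force(): force on a finger pad.
Only numpy, scipy, OpenCV 4.12 (cv2) and the standard library are available. Lean on these libraries where they do the work, as an engineer would, in place of code of your own. Each camera call takes 0.05 s, during which the arm holds its last target. There are 200 camera calls.

## Working session

There is one attempt and no reset: what is moved stays moved. The work goes in short steps, each a Python script; the robot and the scene stay as the last script left them, time stands still between calls to the robot, and variables do not carry over. Pictures are saved under pics/ and viewed, at most 10 in all, crops included, and the job is handed in when it is done.

```bash
mkdir -p pics; cat > a.py <<'E'
from station import *
import numpy as np, cv2
for c in ("scene","top"):
    d=cams.camera(c); cv2.imwrite(f"pics/{c}0.png",d["color"][:,:,::-1])
    print(c,np.round(d["origin"],3))
    for t in ("strip_mid","drawer_lip","capsule_box","mug_1","mill_1","spice_paprika","mug_3","capsule_1"):
        r=tip_of(c,t); print(t,[(np.round(x["location"],4).tolist(),round(x["confidence"],2)) for x in r[:2]])
print(telemetry.read_clock(),telemetry.read_ee_rot().round(3).tolist(),telemetry.read_gripper_width())
E
python3 a.py
```

```text
scene [0.478 1.086 1.174]
strip_mid [([0.6532, -0.0322, 0.0995], 0.9)]
drawer_lip [([0.5644, -0.0523, 0.0994], 0.74)]
capsule_box [([0.6537, -0.0291, 0.0024], 0.62)]
mug_1 [([0.4049, -0.3259, 0.0019], 0.85), ([0.5108, 0.3413, 0.0009], 0.79)]
mill_1 [([0.5092, -0.3538, 0.0054], 0.57)]
spice_paprika [([0.6525, -0.3291, 0.0022], 0.71)]
mug_3 [([0.4049, -0.3259, 0.0019], 0.85), ([0.5108, 0.3413, 0.0009], 0.79)]
capsule_1 [([0.6808, 0.0901, 0.0996], 0.79)]
top [0.473 0.006 1.378]
strip_mid [([0.6557, -0.0331, 0.094], 0.7)]
drawer_lip [([0.5628, -0.057, 0.0957], 0.75)]
capsule_box [([0.6563, -0.0364, -0.003], 0.73), ([0.6779, 0.0896, 0.1005], 0.6)]
mug_1 [([0.4005, -0.332, -0.0021], 0.91), ([0.5135, 0.3434, 0.0041], 0.71)]
mill_1 [([0.5121, -0.3539, -0.0046], 0.65), ([0.511, 0.3461, 0.0003], 0.52)]
spice_paprika [([0.6501, -0.3287, 0.0006], 0.89)]
mug_3 [([0.4005, -0.332, -0.0021], 0.91), ([0.5135, 0.3434, 0.0041], 0.71)]
capsule_1 [([0.6771, 0.0916, 0.1013], 0.79)]
0.9 [[0.927, 0.375, 0.0], [0.375, -0.927, -0.0], [0.0, 0.0, -1.0]] 0.08556879035679432
```

View pics/scene0.png

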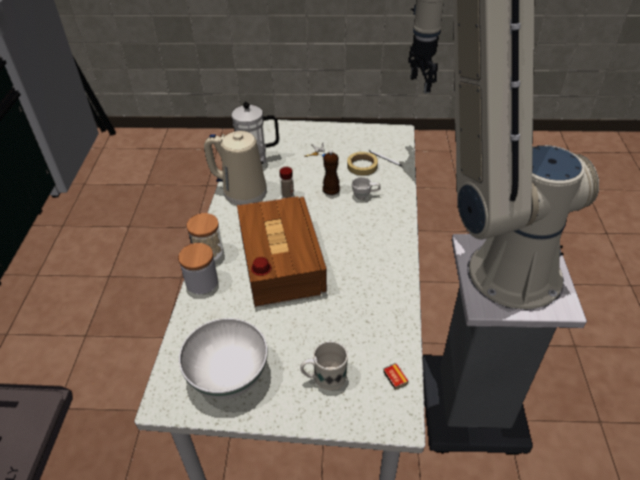

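View pics/top0.png

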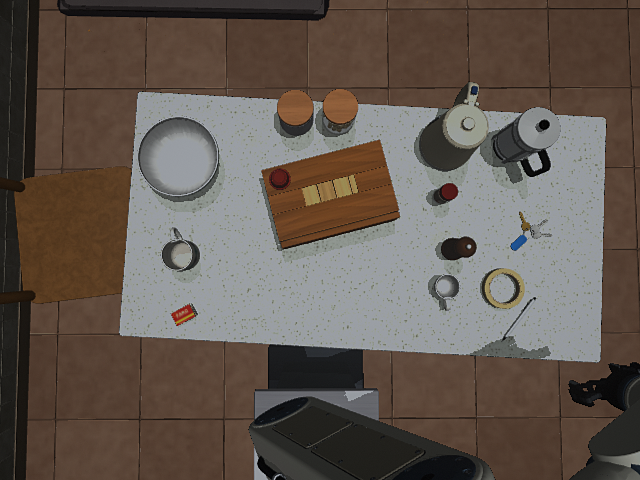

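The scene view shows the box with its strip at about (277,237), the capsule at (261,265) and the mill at (331,173). The top view shows the strip running from (306,197) to (356,184), so the box is yawed about +14°. Next I close the fingers, hover over the strip and look from the wrist.

```bash
cat > b.py <<'E'
from station import *
import numpy as np, cv2
effector.gripper_to(0.0)
a=np.radians(14); c,s=np.cos(a),np.sin(a)
def R(sg): return np.array([[-s*sg,c*sg,0],[c*sg,s*sg,0],[0,0,-1.]])
m=np.array([.6545,-.0325,.25])
qs={sg:kin.ik(m,R(sg)) for sg in(1,-1)}; print({k:None if v is None else np.round(v,2) for k,v in qs.items()})
q0=telemetry.read_q()
sg=min((k for k in qs if qs[k] is not None),key=lambda k:abs(qs[k][5]))
manip.move_to(m,R(sg)); print(sg,telemetry.read_clock(),telemetry.read_ee_pos())
d=cams.camera("wrist"); cv2.imwrite("pics/w0.png",d["color"][:,:,::-1])
np.savez("w0.npz",**{k:np.array(v) for k,v in d.items()}); print({k:np.round(v,3).tolist() for k,v in d.items() if k!="color"})
for t in("strip_mid","drawer_lip"):
    print(t,[(np.round(x["location"],4),round(x["confidence"],2)) for x in tip_of("wrist",t)[:2]])
E
python3 b.py
```

```text
{1: array([-0.05,  0.38,  1.54, -0.  ,  1.21, -0.3 ]), -1: array([-0.05,  0.38,  1.54, -0.  ,  1.21,  2.85])}
1 4.1167 [ 0.65442777 -0.03348244  0.2500016 ]
{'fx': 373.996, 'fy': 373.996, 'cx': 314.815, 'cy': 245.19, 'origin': [0.639, 0.03, 0.393], 'rotation': [[0.97, -0.233, -0.063], [0.242, 0.937, 0.252], [0.0, -0.26, 0.966]]}
strip_mid [(array([ 0.652 , -0.0344,  0.0964]), 0.69)]
drawer_lip [(array([ 0.5626, -0.0563,  0.0984]), 0.96)]
```

View pics/w0.png

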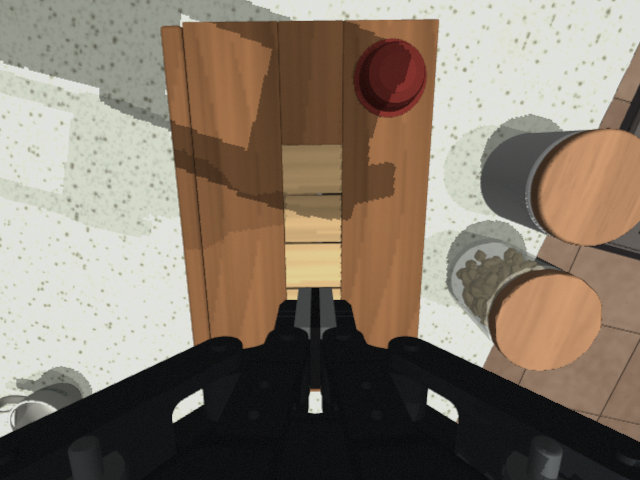

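The wrist view shows the strip's left end at row 145, tile seams at rows 194, 242 and 289, and strip edges at columns of about 283 and 342. The fingers hide the rest. I'll back-project these points and take the right half from the top camera.

```bash
cat > c.py <<'E'
from station import *
import numpy as np, cv2
def bp(d,u,v,z):
    r=d["rotation"]@np.array([(u-d["cx"])/d["fx"],-(v-d["cy"])/d["fy"],-1]); o=d["origin"]
    return o+r*(z-o[2])/r[2]
d=np.load("w0.npz")
for u,v,z in[(283,145,.097),(342,145,.097),(313,194,.097),(313,242,.097),(313,289,.097),(285,285,.097),(342,285,.097),(438,20,.1),(420,300,.1),(183,22,.1),(208,320,.1)]: print(u,v,bp(d,u,v,z)[:2].round(4))
t=cams.camera("top")
img=cv2.imread("pics/top0.png"); crop=img[135:255,255:405]; cv2.imwrite("pics/topcrop.png",cv2.resize(crop,None,fx=5,fy=5,interpolation=cv2.INTER_CUBIC))
for u,v in[(281,247),(400,214),(380,140),(262,170),(306,197),(356,184)]: print(u,v,bp(t,u,v,.1)[:2].round(4))
E
python3 c.py
```

```text
283 145 [0.6156 0.0238]
342 145 [0.6594 0.0347]
313 194 [ 0.6469 -0.007 ]
313 242 [ 0.6563 -0.0451]
313 289 [ 0.6662 -0.0851]
285 285 [ 0.6424 -0.0873]
342 285 [ 0.6891 -0.0757]
438 20 [0.7024 0.1325]
420 300 [ 0.7562 -0.0717]
183 22 [0.5296 0.0881]
208 320 [ 0.5853 -0.1333]
281 247 [0.515  0.0832]
400 214 [ 0.5938 -0.2051]
380 140 [ 0.7756 -0.1587]
262 170 [0.7026 0.1294]
306 197 [0.6361 0.0225]
356 184 [ 0.6675 -0.0991]
```

View pics/topcrop.png

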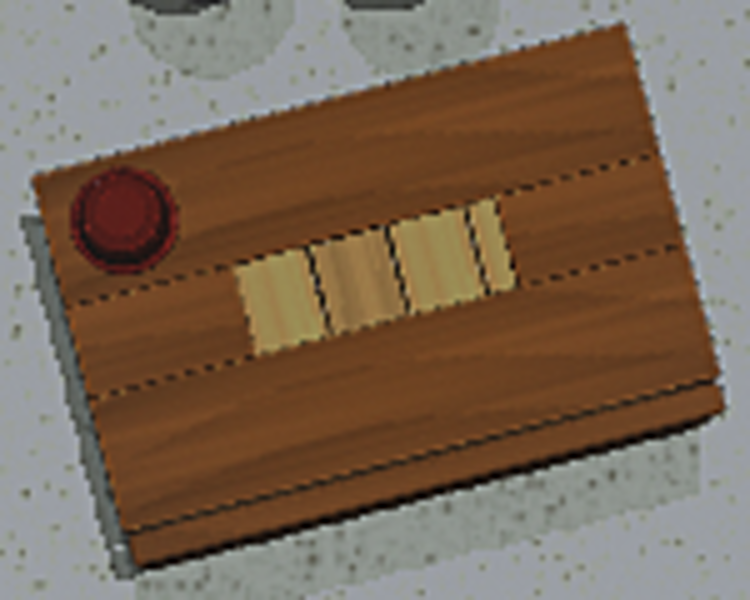

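Yaw is about 14.5° and the strip middle is at (0.654, -0.035). Measured along box y, the seams lie at +28, -11 and -52 mm. The candidate tile centres within ±40 mm are therefore about +9 and -31, so I feel those first and fall back to a sweep.

```bash
cat > h.py <<'E'
from station import *
import numpy as np, cv2
a=np.radians(14.5); c,s=np.cos(a),np.sin(a)
X=np.array([c,s,0]);Y=np.array([-s,c,0]);M=np.array([.654,-.0346,0])
R=np.array([[-s,c,0],[c,s,0],[0,0,-1.]])
def P(x,y,z): return M+x*X+y*Y+[0,0,z]
E
cat > d.py <<'E'
from h import *
for k,y in enumerate((.009,-.031,-.020,.020,-.006,.031,-.039,.039)):
    if k==0: manip.move_to(P(0,y,.125),R)
    manip.move_linear(P(0,y,.107),frame=R,max_speed=.12)
    f0=telemetry.read_force()
    hit=manip.move_linear(P(0,y,.0915),max_speed=.02,stop_force=7)
    z=telemetry.read_ee_pos()[2]; print(y,hit,round(z,4),(telemetry.read_force()-f0).round(2),telemetry.read_clock())
    if z<.0938:
        manip.hold(1.0); print("gave",telemetry.read_ee_pos().round(4)); 
        manip.move_linear(P(0,y,.16)); break
    manip.move_linear(P(0,y,.107),max_speed=.08)
d=cams.camera("top"); cv2.imwrite("pics/top1.png",cv2.resize(d["color"][100:300,220:440,::-1],None,fx=3,fy=3))
for cam in("top","scene"):
    if cam=="scene": cams.camera(cam)
    print([(np.round(x["location"],4),((x["location"]-M)@X).round(4),round(x["confidence"],2)) for x in tip_of(cam,"drawer_lip")[:2]])
print(telemetry.read_clock())
E
python3 d.py
```

```text
0.009 False 0.0917 [0.53 0.05 3.49] 6.1083
gave [ 0.6519 -0.0259  0.0915]
[]
[(array([ 0.5092, -0.0675,  0.0996]), np.float64(-0.1484), 0.89)]
7.9167
```

The catch gave on the first press at +9 mm. I check the picture and then draw the drawer.

View pics/top1.png

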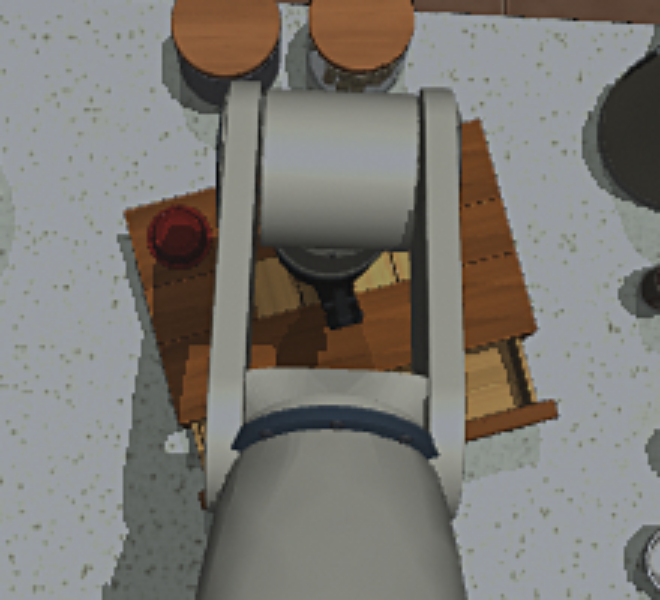

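```bash
cat > e.py <<'E'
from h import *
manip.move_linear(P(-.117,0,.15),frame=R)
hit=manip.move_linear(P(-.117,0,.07),max_speed=.06,stop_force=6); print("down",hit,telemetry.read_ee_pos().round(4))
if not hit:
    f0=telemetry.read_force()
    hit=manip.move_linear(P(-.215,0,.07),max_speed=.04,stop_force=9)
    p=telemetry.read_ee_pos(); print("pull",hit,((p-M)@X).round(4),(telemetry.read_force()-f0).round(2),telemetry.read_clock())
    cams.camera("scene"); print([((x["location"]-M)@X,round(x["confidence"],2)) for x in tip_of("scene","drawer_lip")[:2]])
E
python3 e.py
```

```text
down False [ 0.541  -0.0639  0.0704]
pull True -0.1878 [3.1  0.59 1.19] 11.9667
[(np.float64(-0.20197881894954983), 0.97)]
```

The top view shows the drawer sprung out, with its right end at about (510,395). The drawer's lip is now 202 mm in front of the middle, which is about 110 mm open. One more gentle tug confirms the stop, then I retreat.

```bash
cat > f.py <<'E'
from h import *
x0=(telemetry.read_ee_pos()-M)@X
hit=manip.move_linear(P(-.205,0,.07),max_speed=.02,stop_force=10)
p=telemetry.read_ee_pos(); x1=(p-M)@X; print("tug",hit,x0.round(4),x1.round(4),telemetry.read_force().round(2))
manip.move_linear(P(x1+.015,0,.07),max_speed=.05)
manip.move_linear(P(x1+.015,0,.25))
manip.move_to(np.array([.45,-.25,.35]),R); manip.hold(.5)
for cam in("scene","top"):
    d=cams.camera(cam)
    if cam=="scene": cv2.imwrite("pics/s2.png",d["color"][:,:,::-1])
    print([((x["location"]-M)@X,round(x["confidence"],2)) for x in tip_of(cam,"drawer_lip")[:2]])
    for t in("mill_1","spice_paprika","capsule_1","mug_1"): print(t,[np.round(x["location"],3).tolist() for x in tip_of(cam,t)[:2]])
print(telemetry.read_clock(),telemetry.read_force().round(2))
E
python3 f.py
```

```text
tug True -0.1878 -0.1877 [1.31 0.67 0.9 ]
[(np.float64(-0.2000074739556363), 0.56), (np.float64(-0.04246442787019873), 0.32)]
mill_1 [[0.508, -0.352, 0.001]]
spice_paprika [[0.649, -0.324, 0.005]]
capsule_1 [[0.681, 0.087, 0.098]]
mug_1 [[0.513, 0.343, -0.002], [0.402, -0.328, -0.0]]
[(np.float64(-0.2013795668400855), 0.94)]
mill_1 [[0.511, -0.356, -0.003]]
spice_paprika [[0.651, -0.324, 0.003]]
capsule_1 [[0.679, 0.089, 0.1]]
mug_1 [[0.511, 0.344, 0.001], [0.401, -0.33, 0.0]]
16.1 [-0.59 -0.24  0.61]
```

View pics/s2.png

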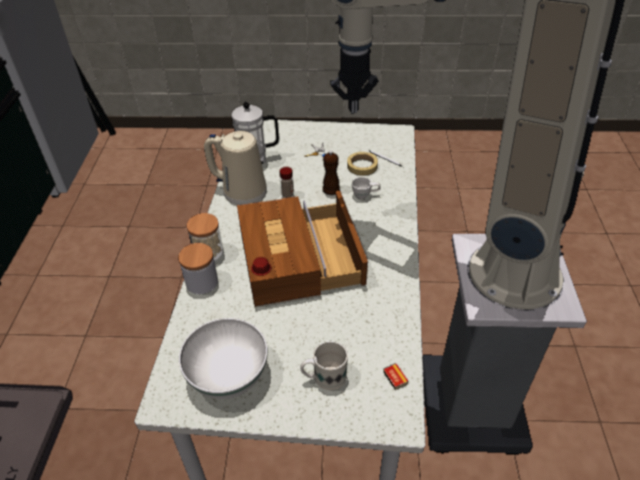

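The picture shows the drawer fully out, with its front at about (350,240), the arm clear of everything and the bystanders in place.

```bash
python3 -c "
from station import ticket; print(ticket.finish_job())"
```

```text
the job is handed in; nothing more can be done
None
```

The catch gave on the first press, about 9 mm left of the strip's middle; I drew the drawer to its stop (about 110 mm), saw nothing else moved, and handed the job in at about 16 s.

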